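# Load the staining boxes on the lab rocker in an even row and close the comb bar on them

## Task

Load the rocker: lift the last staining box out of the wire carrier, where only its long sides are free, stand it on the bare bench and let go, then take it again (by its ends: there is no room for fingers beside it in the row) and set it gently on the rocker mat between the other two. Nudge the three boxes, lids up and lengths front to back, into one straight, evenly spaced row close against the back stop, the outer two out by the side rims, and push the retaining bar home so that its two fins stand in the gaps and it bears on the boxes. Do not drop or tip a box, and leave the timer, the beaker and the bottles where they stand.

Things in the scene. Friction and masses are not known exactly. Their poses are not given: they have to be found in the camera images.
- rocker: fixed rocking platform, level and still: white housing, aluminium pan 174 mm deep (x) by 184 mm wide (y). Origin on the bench under the housing's centre; x from the open front (robot side) to the back stop, y left. Black mat the boxes stand on: 60 mm above the origin. Inner face of back stop at x = +78 mm, 22 mm high above the mat; of the side rims at y = +88 and -88 mm, 16 mm high
- bar (a joint): retaining bar (aluminium, spans the pan), slides on the side rims: m, 0 parked at the front, starts at 0 to 0.012, grows as it is pushed to the back (rocker's +x); 0.076 when it bears on three boxes that stand against the back stop. Stays where left: about 3 N of friction, plus that of the boxes it pushes along (it carries them to the stop)
- bar_front (a point): middle of the bar's front face, the face to push on, 13 mm above the mat; axes as the rocker's. Bar 13 mm thick front to back, 172 mm wide, top 23 mm above the mat. Two upright fins 6 mm thick with rounded noses stand out 18 mm from its rear face towards the stop, at rocker y = +31 and -31 mm, 4 to 20 mm above the mat: they go into the gaps between the boxes
- row_left (a point): place of the left box's underside centre on the mat (rocker x = +46, y = +62 mm; touching the side rim, at y = +65 mm, is right too); axes as the rocker's; box length along x
- row_mid (a point): place of the middle box's underside centre on the mat (rocker x = +46, y = 0 mm); axes as the rocker's; box length along x, gaps of 16 mm to the neighbours
- row_right (a point): place of the right box's underside centre on the mat (rocker x = +46, y = -62 mm; touching the side rim, at y = -65 mm, is right too); axes as the rocker's; box length along x
- box_a: plastic staining box, white with grey lid (fixed shut), a plain block 64 mm long (own x), 46 mm wide (own y), 44 mm high (z, lid up), 0.11 to 0.2 kg; origin at the centre of its underside; the three boxes are alike; starts askew on the left part of the rocker mat, away from the stop
- box_b: plastic staining box, white with grey lid (fixed shut), a plain block 64 mm long (own x), 46 mm wide (own y), 44 mm high (z, lid up), 0.11 to 0.2 kg; origin at the centre of its underside; the three boxes are alike; starts askew on the right part of the rocker mat, away from the stop
- box_c: plastic staining box, white with grey lid (fixed shut), a plain block 64 mm long (own x), 46 mm wide (own y), 44 mm high (z, lid up), 0.11 to 0.2 kg; origin at the centre of its underside; the three boxes are alike; starts in the wire carrier, its length across the carrier
- carrier: fixed wire carrier right of the rocker: a channel 196 mm long (own y), 68 mm wide inside, 80 outside (own x), wire side walls 52 mm high, ends open but for a 10 mm high wire; floor 6 mm above the bench. Origin on the bench under its centre. The box in it (top at 50 mm) lies across, its ends 2 mm from the walls: only its long sides are free (fingers inside the channel, closing along own y)
- timer: bench timer, 66 x 64 x 19 mm, bystander; origin at the centre of its underside
- beaker: beaker, 54 mm across, 69 mm high, bystander; origin at the centre of its underside
- wash_bottle: wash bottle with bent spout, 101 x 60 x 197 mm, bystander; origin at the centre of its underside
- stain_bottle: small dropper bottle beside the rocker, 34 x 36 x 80 mm, bystander; origin at the centre of its underside
There are look-alikes about, which are no part of the job. Leave any yellow look-alike of the box_c alone.

How it is judged:
On the way:
1. the box from the carrier stands upright on the bench, outside the carrier and off the rocker, let go and at rest (height (world z) of box_c below 0.003 m and angle between box_c's own z axis and vertical below 0.05 rad and linear speed of box_c below 0.02 m/s and contact force between box_c and the fingers below 0.05 N and contact force between box_c and carrier below 0.05 N), for 0.1 s.
At the end, for the whole second after the job is handed in: A box stands in each of the three places of the row, whichever box it is: centre within 3 mm of its place front to back (so close against the back stop), within 6 mm sideways, within 0.06 rad of square, upright on the mat, at rest; the retaining bar is pushed home on them (joint above 0.0725) (((x of box_a in the frame of row_left between -0.003 and 0.003 m and y of box_a in the frame of row_left between -0.006 and 0.006 m and z of box_a in the frame of row_left between -0.004 and 0.004 m and angle between the x axis of box_a and the x axis of rocker, either way round below 0.06 rad and angle between box_a's own z axis and vertical below 0.06 rad) or (x of box_b in the frame of row_left between -0.003 and 0.003 m and y of box_b in the frame of row_left between -0.006 and 0.006 m and z of box_b in the frame of row_left between -0.004 and 0.004 m and angle between the x axis of box_b and the x axis of rocker, either way round below 0.06 rad and angle between box_b's own z axis and vertical below 0.06 rad) or (x of box_c in the frame of row_left between -0.003 and 0.003 m and y of box_c in the frame of row_left between -0.006 and 0.006 m and z of box_c in the frame of row_left between -0.004 and 0.004 m and angle between the x axis of box_c and the x axis of rocker, either way round below 0.06 rad and angle between box_c's own z axis and vertical below 0.06 rad)) and ((x of box_a in the frame of row_mid between -0.003 and 0.003 m and y of box_a in the frame of row_mid between -0.006 and 0.006 m and z of box_a in the frame of row_mid between -0.004 and 0.004 m and angle between the x axis of box_a and the x axis of rocker, either way round below 0.06 rad and angle between box_a's own z axis and vertical below 0.06 rad) or (x of box_b in the frame of row_mid between -0.003 and 0.003 m and y of box_b in the frame of row_mid between -0.006 and 0.006 m and z of box_b in the frame of row_mid between -0.004 and 0.004 m and angle between the x axis of box_b and the x axis of rocker, either way round below 0.06 rad and angle between box_b's own z axis and vertical below 0.06 rad) or (x of box_c in the frame of row_mid between -0.003 and 0.003 m and y of box_c in the frame of row_mid between -0.006 and 0.006 m and z of box_c in the frame of row_mid between -0.004 and 0.004 m and angle between the x axis of box_c and the x axis of rocker, either way round below 0.06 rad and angle between box_c's own z axis and vertical below 0.06 rad)) and ((x of box_a in the frame of row_right between -0.003 and 0.003 m and y of box_a in the frame of row_right between -0.006 and 0.006 m and z of box_a in the frame of row_right between -0.004 and 0.004 m and angle between the x axis of box_a and the x axis of rocker, either way round below 0.06 rad and angle between box_a's own z axis and vertical below 0.06 rad) or (x of box_b in the frame of row_right between -0.003 and 0.003 m and y of box_b in the frame of row_right between -0.006 and 0.006 m and z of box_b in the frame of row_right between -0.004 and 0.004 m and angle between the x axis of box_b and the x axis of rocker, either way round below 0.06 rad and angle between box_b's own z axis and vertical below 0.06 rad) or (x of box_c in the frame of row_right between -0.003 and 0.003 m and y of box_c in the frame of row_right between -0.006 and 0.006 m and z of box_c in the frame of row_right between -0.004 and 0.004 m and angle between the x axis of box_c and the x axis of rocker, either way round below 0.06 rad and angle between box_c's own z axis and vertical below 0.06 rad)) and value of joint bar above 0.0725 m and linear speed of each of box_a, box_b, box_c below 0.01 m/s); the robot touches nothing.
It fails at once if a staining box is tipped (angle between any of box_a, box_b, box_c's own z axis and vertical above 0.4 rad).
It fails at once if a staining box is dropped from more than about a centimetre, or thrown ((linear speed of box_a above 0.45 m/s and contact force between box_a and the fingers below 0.02 N) or (linear speed of box_b above 0.45 m/s and contact force between box_b and the fingers below 0.02 N) or (linear speed of box_c above 0.45 m/s and contact force between box_c and the fingers below 0.02 N)).
It fails at once if the timer, beaker, wash bottle or stain bottle is shifted by more than 2 cm (distance of any of timer, beaker, wash_bottle, stain_bottle from where it was at the start of the episode above 0.02 m).
It also fails if it takes over 72 s, if anything falls off the work surface, if the arm or the gripper's body presses on something with over 40 N, if the wrist force passes 120 N, or if a joint passes its speed limit or range.

## Robot

A 6-joint arm with a two-finger parallel gripper is mounted at the origin on the work surface; the furniture and walls round the work are solid. World frame = base frame: x ahead of the robot, y to its left, z up, the work surface at z = 0. Lengths are in m, angles in rad, forces in N, time in s.
With the tool pointing down it reaches from about 0.375 to 0.975 m from the base axis. Payload 3.8 kg.
Tool frame: the origin (TCP) lies on the centre line of the jaws, within the pads' length; the fingertips stand 8 mm ahead of it and the grasp point (between the pads) lies 11 mm behind it (nose_length is the distance from the TCP to the fingertips, in m); z points along the fingers, y is the direction in which the jaws open and shut (so a half turn about z gives the same grasp; the last joint's range is limited). The gripper opens to 88 mm and grips with 3 to 60 N. Pads are 18 mm wide; open, the fingers measure 123 mm over their backs; the gripper's body (75 mm by 187 mm) begins 45 mm behind the grasp point.
Start: joints at [-1.211, 0.264, 1.604, -0, 1.274, -0.037], TCP at [0.261, -0.623, 0.247] pointing down, gripper open.
Joint ranges: [-2.63, 2.63], [-0.94, 2.18], [0.31, 2.57], [-1.31, 4.45], [0, 2.66], [-2.55, 2.55]. Speed limits (rad/s): [2.57, 2.57, 3.14, 3.14, 3.14, 3.14].

## Interface

Orientations are given as a unit quaternion [x, y, z, w].
In Python, from cell import * gives the robot as it stands.
- The arm moves only by the tool step_arm, never from a script. Its argument "moves" is a list that holds one entry, the list of rows, each a list of 5 numbers: the shift along the tool's x, y, z in mm, then the turn about the tool's z in degrees, then the opening, from -1 (shut) to 1 (fully open). In form: [[[tx, ty, tz, twist, claw], ...]]. A call has 1 to 12 rows; each row is the pose to reach, as a shift and turn from the pose commanded when the call began, along the tool's axes at that moment; what a row does not reach only later rows make up. A row lasts 1/8 s, in which the tool goes at most 62.5 mm and 10.7 degrees, less where a joint would pass 70% of its speed; a pose out of reach is approached as far as the arm can. A call with a gripper value outside its range is refused whole. The fingers move at their own pace and stop on an object; the grip force is fixed at half the most. Time passes only in rows, so rows that repeat a pose let the fingers close. It gives the time, the measured TCP pose, the force and the opening at its end, in the units of the state.
- read_state(): the state, without advancing time (a new reading comes with each control period).
- get_image(name): name is "scene" or "top" or "wrist"; returns the picture (384x512x3 uint8, red, green, blue); there is no depth.
- camera_model(name): a dict with "fx", "fy", "cx", "cy" (pixels), "cam_to_world" (4x4, takes a point from camera to world coordinates). Camera axes: x right, y up, looking along -z (the intrinsics and any distortion apply to the point x, -y, -z); pixel columns grow to the right and rows downward; lengths in m; the calibration is good to about 2 mm. A picture is of the moment at which its call begins: read the wrist's pose just before it. camera_model takes no time and is no camera call; for the wrist camera it gives the pose at the moment of the call.
- job_done(): hands the job in, once; it reports no verdict.
The state is a dict: "t": time; "joint_pos": joint angles; "qd": joint speeds; "tau": joint torques, N m; "eef_pos": TCP position; "tool_rot": TCP orientation; "force": force on the tool from outside, world axes, zero at the start; "ft_torque": the same for the moment, N m; "opening": finger opening in m.
Only numpy, scipy, OpenCV 4.12 (cv2) and the standard library are available. Lean on these libraries where they do the work, as an engineer would, in place of code of your own. Each camera call takes 0.05 s, during which the arm holds its last target.

## Working session

There is one attempt and no reset: what is moved stays moved. The work goes in short steps, Python scripts to look and compute and a tool call to move; the robot and the scene stay as the last step left them, time stands still between calls to the robot, and variables do not carry over. Pictures are saved under pics/ and viewed, and the job is handed in when it is done.

Besides the shell and the picture viewer there is one more tool, called as name(argument=value, ...), one argument or row to a line, values as JSON. step_arm: Moves the arm, as the interface text tells. Its arguments: {"type":"object","properties":{"moves":{"type":"array","items":{"type":"array","items":{"type":"array","items":{"type":"number"}}}}},"required":["moves"]}

```bash
ls; mkdir -p pics
python3 - <<'E'
from cell import *
import cv2
s=read_state();print(s)
for n in ("scene","top","wrist"):
    m=camera_model(n);print(n,m)
    im=get_image(n);cv2.imwrite(f"pics/{n}0.png",cv2.cvtColor(im,cv2.COLOR_RGB2BGR))
E
```

```text
pics
{'t': 0.0, 'joint_pos': array([-1.21086534e+00,  2.64738460e-01,  1.60530848e+00,  6.66435198e-06,
        1.27368690e+00, -3.69014184e-02]), 'qd': array([-0.00037802, -0.00154715, -0.00016953,  0.00027775, -0.00155401,
        0.00038101]), 'tau': array([ 7.41216936e-04, -5.02111781e+01, -3.56878173e+01,  7.26833101e-02,
        2.94482382e-02, -2.05234392e-04]), 'eef_pos': array([ 0.26065376, -0.62192859,  0.24543326]), 'tool_rot': array([ 9.80379632e-01,  1.97115781e-01, -1.69022147e-04, -1.05717165e-03]), 'force': array([ 0.52594419, -0.09267072,  1.18720408]), 'ft_torque': array([-0.01806764, -0.00883661, -0.03895064]), 'opening': 0.08808997766893978}
scene {'fx': 374.7229102226426, 'fy': 374.7229102226426, 'cx': 254.53549141430184, 'cy': 186.39142862434582, 'cam_to_world': array([[ 0.99036134,  0.09923781, -0.09662438,  0.43134273],
       [-0.13755798,  0.7862643 , -0.60238381, -0.65696627],
       [ 0.01619306,  0.60986909,  0.79233672,  0.93735791],
       [ 0.        ,  0.        ,  0.        ,  1.        ]])}
top {'fx': 454.03872771291634, 'fy': 454.03872771291634, 'cx': 259.6352276148618, 'cy': 186.7924195935463, 'cam_to_world': array([[ 0.01510243,  0.98579657, -0.16726339,  0.30053015],
       [-0.99987409,  0.01407468, -0.00732835,  0.0307853 ],
       [-0.00487009,  0.167353  ,  0.98588501,  1.59189105],
       [ 0.        ,  0.        ,  0.        ,  1.        ]])}
wrist {'fx': 313.7631122746268, 'fy': 313.7631122746268, 'cx': 259.31297464655836, 'cy': 196.18977590612604, 'cam_to_world': array([[ 0.38610846,  0.87543322,  0.29075236,  0.33774426],
       [-0.92245277,  0.36679231,  0.12059967, -0.59051574],
       [-0.00106877, -0.31476987,  0.94916742,  0.3833324 ],
       [ 0.        ,  0.        ,  0.        ,  1.        ]])}
```

View pics/scene0.png

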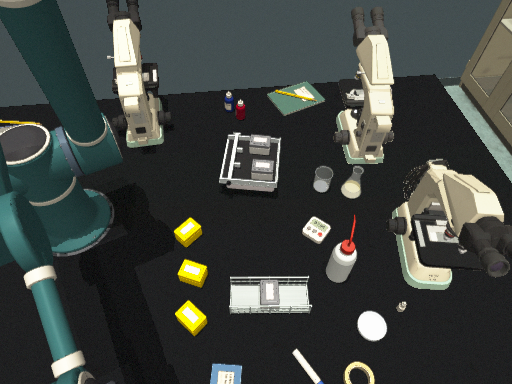

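View pics/top0.png

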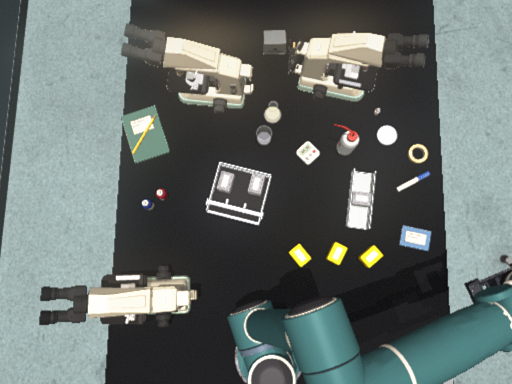

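View pics/wrist0.png

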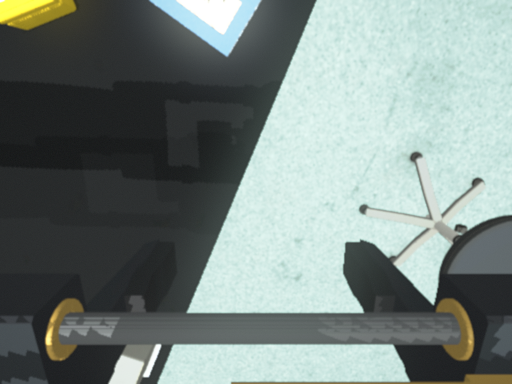

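The rocker is at top (239,193) with two grey-lidded boxes on it. The carrier is at top (361,200) and scene (270,295), holding one white/grey box at scene (269,293). The three yellow boxes at scene (188,232), (193,272) and (191,317) are look-alikes to leave alone. Next I'll enlarge the crops.

```bash
cat > h.py <<'E'
import numpy as np, cv2
from cell import *
def ray(m,u,v):
    T=m["cam_to_world"]; d=T[:3,:3]@np.array([(u-m["cx"])/m["fx"],-(v-m["cy"])/m["fy"],-1.]); return T[:3,3],d
def p2w(m,u,v,z):
    o,d=ray(m,u,v); return o+d*(z-o[2])/d[2]
def w2p(m,p):
    T=m["cam_to_world"]; q=T[:3,:3].T@(np.asarray(p)-T[:3,3]); return m["cx"]+m["fx"]*q[0]/-q[2], m["cy"]-m["fy"]*q[1]/-q[2]
def snap(n,f):
    m=camera_model(n); im=cv2.cvtColor(get_image(n),cv2.COLOR_RGB2BGR); cv2.imwrite(f,im); return m,im
def crop(im,x,y,w,h,s,f):
    cv2.imwrite(f,cv2.resize(im[y:y+h,x:x+w],None,fx=s,fy=s,interpolation=cv2.INTER_CUBIC))
E
python3 - <<'E'
from h import *
a=cv2.imread("pics/scene0.png");b=cv2.imread("pics/top0.png")
crop(a,210,120,100,80,8,"pics/c1.png");crop(a,220,265,100,60,8,"pics/c2.png")
crop(b,195,155,90,75,8,"pics/c3.png");crop(b,335,160,55,75,8,"pics/c4.png")
E
```

```text
(no output)
```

View pics/c1.png

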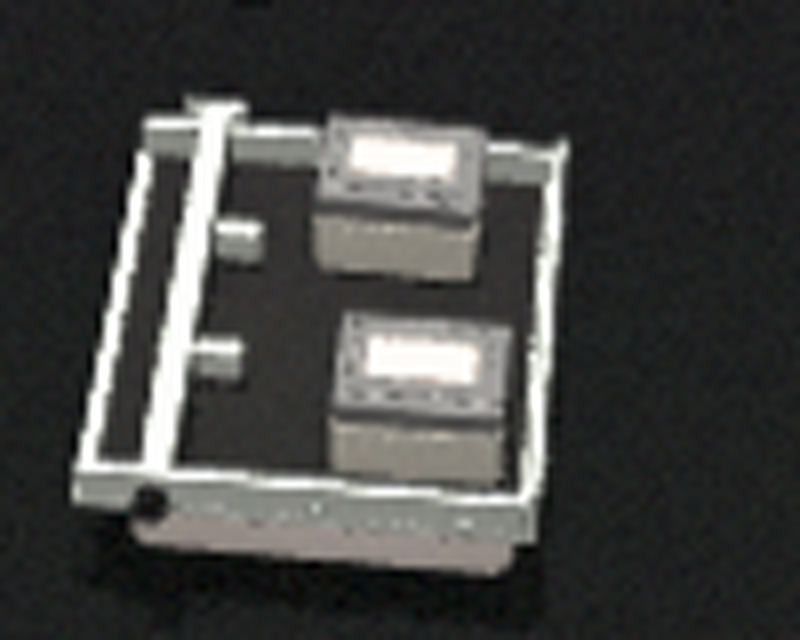

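View pics/c2.png

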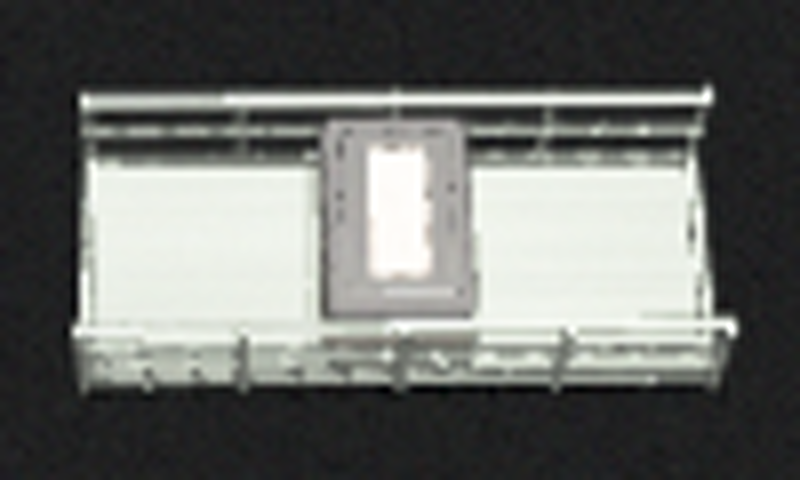

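View pics/c3.png

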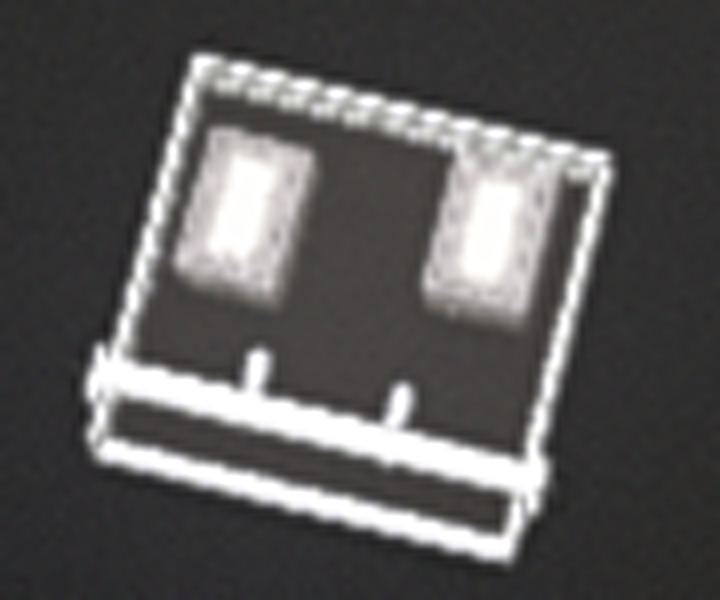

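View pics/c4.png

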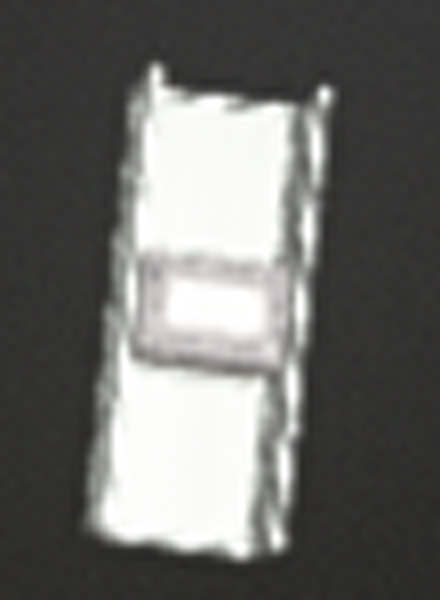

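Run:
```python
from h import *
mt=camera_model("top");ms=camera_model("scene")
T=lambda x,y,z:p2w(mt,195+x/8-.44,155+y/8-.44,z)
S=lambda x,y,z:p2w(ms,210+x/8-.44,120+y/8-.44,z)
np.set_printoptions(precision=4,suppress=True)
c=[T(195,60,.082),T(607,157,.082),T(100,450,.076),T(508,558,.076)]
print("rocker corners top",c, np.mean(c,0))
print("yaw",np.arctan2(*(c[1]-c[0])[:2]*[-1,-1][::1]) if 0 else [np.arctan2(-(c[1]-c[0])[0]*-1,-(c[1]-c[0])[1]),np.arctan2((c[0]-c[2])[1],(c[0]-c[2])[0]),np.arctan2((c[1]-c[3])[1],(c[1]-c[3])[0])])
c=[S(560,145,.082),S(530,500,.076),S(150,120,.076),S(80,465,.076)]
print("scene",c,np.mean(c,0))
print("boxes top L,R",T(245,208,.104),T(495,230,.104),"scene",S(402,165,.104),S(425,362,.104))
# carrier
C=lambda x,y,z:p2w(mt,335+x/8-.44,160+y/8-.44,z)
D=lambda x,y,z:p2w(ms,220+x/8-.44,265+y/8-.44,z)
print("boxc top",C(210,308,.05),"scene",D(398,217,.05))
print("box dir top",C(140,258,.05),C(290,268,.05),C(133,357,.05),C(280,372,.05))
print("scene corners",D(325,120,.05),D(468,125,.05),D(325,312,.05),D(470,315,.05))
a=[D(82,100,.052),D(708,95,.052),D(75,330,.052),D(735,327,.052)]
print("carrier scene",a)
# bystanders
for n,u,v,z in(("beaker",323,190,0),("timer",317,229,.019),("wash",340,275,0.05),("stain?",240,112,0.04)):
    print(n,p2w(ms,u,v,z))
for n,u,v,z in(("beaker",264,135,.069),("timer",308,152,.019),("wash",347,143,.1),("red",161,195,.04)):
    print(n,p2w(mt,u,v,z))
```

```text
rocker corners top [array([0.6402, 0.1819, 0.082 ]), array([0.6005, 0.0061, 0.082 ]), array([0.4734, 0.2174, 0.076 ]), array([0.4306, 0.0454, 0.076 ])] [0.5362 0.1127 0.079 ]
yaw [np.float64(-0.22153561087539736), np.float64(-0.2094477526837259), np.float64(-0.22734384632190902)]
scene [array([0.6424, 0.1785, 0.082 ]), array([0.6005, 0.0059, 0.076 ]), array([0.4812, 0.2185, 0.076 ]), array([0.4385, 0.0429, 0.076 ])] [0.5406 0.1115 0.0775]
boxes top L,R [0.5724 0.157  0.104 ] [0.5646 0.0527 0.104 ] scene [0.5741 0.1537 0.104 ] [0.5677 0.0529 0.104 ]
boxc top [ 0.5279 -0.305   0.05  ] scene [ 0.5307 -0.3105  0.05  ]
box dir top [ 0.5492 -0.2754  0.05  ] [ 0.5458 -0.3396  0.05  ] [ 0.5063 -0.2716  0.05  ] [ 0.5007 -0.3342  0.05  ]
scene corners [ 0.513  -0.2763  0.05  ] [ 0.5573 -0.2838  0.05  ] [ 0.504  -0.3369  0.05  ] [ 0.5472 -0.3436  0.05  ]
carrier scene [array([ 0.4382, -0.2606,  0.052 ]), array([ 0.6339, -0.2847,  0.052 ]), array([ 0.429 , -0.3332,  0.052 ]), array([ 0.6253, -0.3584,  0.052 ])]
beaker [0.7574 0.0145 0.    ]
timer [ 0.6991 -0.133   0.019 ]
wash [ 0.7158 -0.2907  0.05  ]
stain? [0.5354 0.3632 0.04  ]
beaker [0.7413 0.0297 0.069 ]
timer [ 0.6954 -0.1277  0.019 ]
wash [ 0.7082 -0.2516  0.1   ]
red [0.5301 0.3831 0.04  ]
```

Boxes on the rocker are at about top (225,181) and (257,183). The grey-lidded box in the carrier, top (361,198) and scene (270,292), is box_c: it's the only white/grey box in the wire carrier, and the other three candidates are yellow. I'll move above it and measure with the wrist camera.

step_arm(
  moves=[
    [[368,-186,0,-60,1],[368,-186,0,-60,1],[368,-186,0,-60,1],[368,-186,0,-60,1],[368,-186,0,-60,1],[368,-186,0,-60,1],[368,-186,0,-60,1],[368,-186,0,-60,1],[368,-186,0,-60,1]],
  ],
)

```text
t: 1.27
eef_pos: [0.5279, -0.3091, 0.2464]
tool_rot: [0.75, 0.661, -0.0, -0.0]
force: [0.3, -0.2, 0.5]
opening: 0.0878
```

```bash
cat >> h.py <<'E'
def st():
    s=read_state(); q=s["tool_rot"]; from scipy.spatial.transform import Rotation as R
    M=R.from_quat(q).as_matrix(); psi=np.arctan2(M[1,0],M[0,0])
    print("t %.2f"%s["t"],"tcp",np.round(s["eef_pos"],4),"psi %.2f"%np.degrees(psi),"zax",np.round(M[:,2],3),"F",np.round(s["force"],1),"open %.4f"%s["opening"],"j",np.round(s["joint_pos"],2))
    return s,M,psi
E
python3 - <<'E'
from h import *
st(); snap("wrist","pics/w1.png")
E
```

```text
t 1.27 tcp [ 0.5279 -0.3091  0.2464] psi 82.76 zax [-0.001 -0.    -1.   ] F [ 0.3 -0.2  0.5] open 0.0878 j [-0.57  0.15  1.75 -0.    1.25 -0.44]
```

View pics/w1.png

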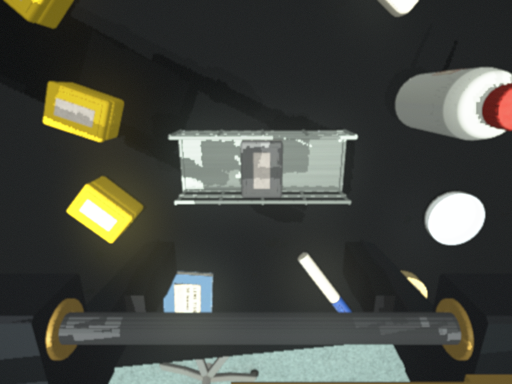

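Run:
```python
from h import *
m=camera_model("wrist");print(m["cam_to_world"])
im=cv2.imread("pics/w1.png");crop(im,165,120,200,95,4,"pics/w1c.png")
for p in((242,142),(281,142),(282,197),(242,197),(261.5,169)):print(p,p2w(m,*p,.05))
```

```text
[[ 9.91833862e-01  1.21018145e-01  4.02516848e-02  5.39455249e-01]
 [-1.27536606e-01  9.40988550e-01  3.13488379e-01 -2.28048448e-01]
 [ 6.14076863e-05 -3.16061953e-01  9.48738551e-01  3.84212323e-01]
 [ 0.00000000e+00  0.00000000e+00  0.00000000e+00  1.00000000e+00]]
(242, 142) [ 0.5147794  -0.27599328  0.05      ]
(281, 142) [ 0.55584538 -0.2812742   0.05      ]
(282, 197) [ 0.55043852 -0.34268472  0.05      ]
(242, 197) [ 0.50585791 -0.33695132  0.05      ]
(261.5, 169) [ 0.53163131 -0.3077676   0.05      ]
```

View pics/w1c.png

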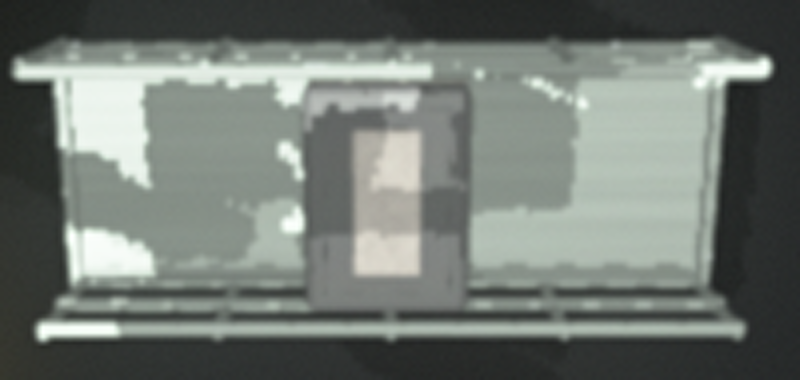

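This shows box_c's lid with corners at about (242,142) to (282,197), square in the channel and centred about 4 mm along tool y from the TCP. I'll descend and grip its long sides.

step_arm(
  moves=[
    [[0,4,50,0,1],[0,4,100,0,1],[0,4,150,0,1],[0,4,190,0,1],[0,4,215,0,1],[0,4,224,0,1],[0,4,224,0,1],[0,4,224,0,-1],[0,4,224,0,-1],[0,4,224,0,-1],[0,4,224,0,-1]],
  ],
)

```text
t: 2.7
eef_pos: [0.5325, -0.3093, 0.0232]
tool_rot: [0.75, 0.661, 0.0, 0.0]
force: [-1.4, -0.2, 0.9]
opening: 0.0502
```

Run:
```python
from h import *
st()
```

```text
t 2.70 tcp [ 0.5325 -0.3093  0.0232] psi 82.75 zax [ 0. -0. -1.] F [-1.4 -0.2  0.9] open 0.0502 j [-0.57  0.38  1.91 -0.    0.86 -0.44]
```

step_arm(
  moves=[
    [[0,0,0,0,-1],[0,0,0,0,-1],[0,0,-10,0,-1],[0,0,-35,0,-1],[0,0,-65,0,-1],[0,0,-85,0,-1],[0,0,-90,0,-1],[40,-8,-90,0,-1],[85,-17,-90,0,-1],[130,-26,-90,0,-1],[160,-33,-90,0,-1],[167,-33,-90,0,-1]],
  ],
)

```text
t: 4.2
eef_pos: [0.5195, -0.1375, 0.1115]
tool_rot: [0.75, 0.662, -0.001, -0.001]
force: [-0.1, -0.4, -1.7]
opening: 0.0457
```

Run:
```python
from h import *
st(); snap("wrist","pics/w2.png"); snap("scene","pics/s2.png")
```

```text
t 4.20 tcp [ 0.5195 -0.1375  0.1115] psi 82.86 zax [-0.002  0.001 -1.   ] F [-0.1 -0.4 -1.7] open 0.0457 j [-0.31  0.13  2.03  0.    0.98 -0.18]
```

View pics/w2.png

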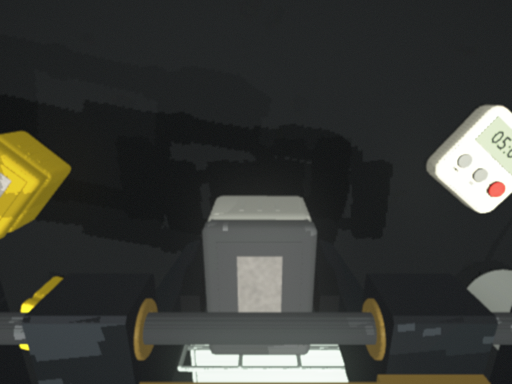

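View pics/s2.png

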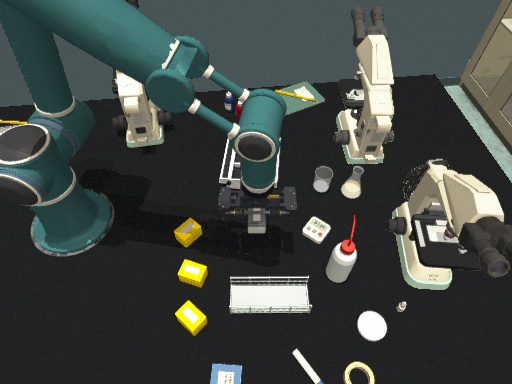

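step_arm(
  moves=[
    [[0,0,30,0,-1],[0,0,60,0,-1],[0,0,80,0,-1],[0,0,90,0,-1],[0,0,94,0,-1],[0,0,94,0,-1]],
  ],
)

```text
t: 5.05
eef_pos: [0.5212, -0.14, 0.0191]
tool_rot: [0.751, 0.661, 0.0, 0.0]
force: [0.6, -0.4, -1.2]
opening: 0.0457
```

Run:
```python
from h import *
st()
```

```text
t 5.05 tcp [ 0.5212 -0.14    0.0191] psi 82.71 zax [ 0.001 -0.    -1.   ] F [ 0.6 -0.4 -1.2] open 0.0457 j [-0.31  0.26  2.08 -0.    0.8  -0.18]
```

Not down yet (force is still only the box's weight), so I'll lower another 2 mm or so, watching the force.

step_arm(
  moves=[
    [[0,0,1.5,0,-1],[0,0,1.5,0,-1]],
  ],
)

```text
t: 5.3
eef_pos: [0.5212, -0.1396, 0.0178]
tool_rot: [0.75, 0.661, 0.0, 0.0]
force: [-0.2, -0.7, -2.5]
opening: 0.0461
```

step_arm(
  moves=[
    [[0,0,1,0,-1],[0,0,1,0,-1]],
  ],
)

```text
t: 5.55
eef_pos: [0.5212, -0.1396, 0.0169]
tool_rot: [0.75, 0.661, 0.0, 0.0]
force: [-1.8, 0.3, 3.8]
opening: 0.0459
```

step_arm(
  moves=[
    [[0,0,0,0,1],[0,0,0,0,1],[0,0,0,0,1],[0,0,-30,0,1],[0,0,-70,0,1],[0,0,-100,0,1],[0,0,-100,20,1],[0,0,-100,40,1],[0,0,-100,50,1],[0,0,-100,60,1],[0,0,-100,80,1],[0,0,-100,90,1]],
  ],
)

```text
t: 7.05
eef_pos: [0.5206, -0.1394, 0.116]
tool_rot: [0.988, 0.156, -0.0, -0.0]
force: [-0.4, 0.3, 0.1]
opening: 0.0882
```

step_arm(
  moves=[
    [[0,0,0,30,1],[0,0,0,30,1],[0,0,0,30,1]],
  ],
)

```text
t: 7.42
eef_pos: [0.5206, -0.1394, 0.116]
tool_rot: [0.995, -0.105, -0.0, -0.0]
force: [-0.2, -0.7, -0.5]
opening: 0.0881
```

Run:
```python
from h import *
st(); m,im=snap("wrist","pics/w3.png")
```

```text
t 7.42 tcp [ 0.5206 -0.1394  0.116 ] psi -12.02 zax [-0.  0. -1.] F [-0.2 -0.7 -0.5] open 0.0881 j [-0.31  0.13  2.02  0.    0.99  1.47]
```

View pics/w3.png

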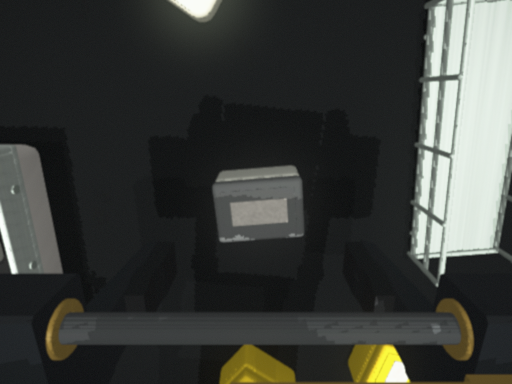

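Box_c stands released on the bench, its lid centred near (260,210) and slightly rotated in the image. Before fetching it I'll make room by squaring the outer boxes, so first I look at the rocker from above.

step_arm(
  moves=[
    [[0,0,-60,0,1],[-10,-60,-110,0,1],[-20,-120,-134,0,1],[-30,-180,-134,0,1],[-35,-240,-134,0,1],[-35,-249,-134,0,1],[-35,-249,-134,0,1],[-35,-249,-134,0,1]],
  ],
)

```text
t: 8.48
eef_pos: [0.5368, 0.1108, 0.2499]
tool_rot: [0.995, -0.102, -0.0, 0.0]
force: [0.7, 0.3, -0.1]
opening: 0.0881
```

Run:
```python
from h import *
st(); m,im=snap("wrist","pics/w4.png"); np.save("m4.npy",m["cam_to_world"])
crop(im,130,50,250,200,3.2,"pics/w4c.png")
```

```text
t 8.47 tcp [0.5368 0.1108 0.2499] psi -11.67 zax [-0.001 -0.001 -1.   ] F [ 0.7  0.3 -0.1] open 0.0881 j [ 0.16  0.02  1.87 -0.    1.25  1.93]
```

View pics/w4.png

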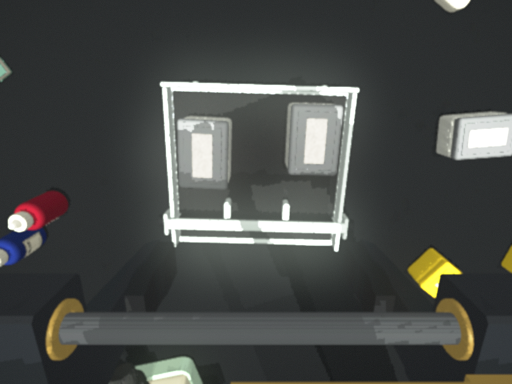

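View pics/w4c.png

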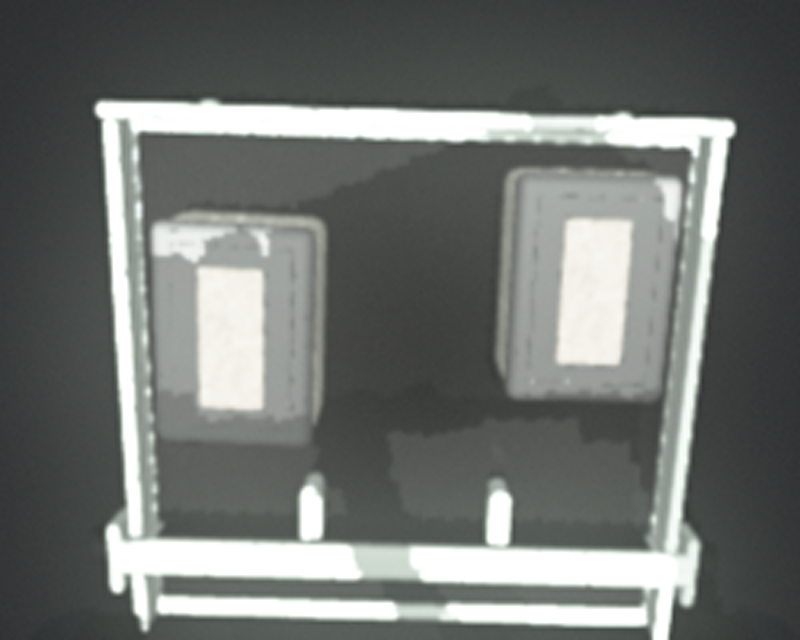

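```bash
cat >> h.py <<'E'
def rk(pose,p):
    x,y,a=pose; c,s=np.cos(a),np.sin(a); return np.array([x+c*p[0]-s*p[1], y+s*p[0]+c*p[1], p[2]])
def lines(pose,q,boxes=()):
    L=[]
    def poly(ps,col,close=True):
        ps=[rk(pose,p) for p in ps]; L.append((ps+[ps[0]] if close else ps,col))
    poly([(.078,.092,.082),(.087,.092,.082),(.087,-.092,.082),(.078,-.092,.082)],(0,0,255))
    for s in(1,-1):
        poly([(.078,s*.088,.076),(-.087,s*.088,.076),(-.087,s*.092,.076),(.078,s*.092,.076)],(0,255,0))
        y=s*.031;b=-.062+q
        poly([(b,y+.003,.080),(b+.018,y+.003,.080),(b+.018,y-.003,.080),(b,y-.003,.080)],(255,255,0))
    poly([(-.062+q,.086,.083),(-.075+q,.086,.083),(-.075+q,-.086,.083),(-.062+q,-.086,.083)],(255,0,255))
    for bx,by,ba in boxes:
        c,s=np.cos(ba),np.sin(ba)
        for z,col in((.104,(0,165,255)),(.060,(255,0,0))):
            poly([(bx+c*u-s*v,by+s*u+c*v,z) for u,v in((.032,.023),(.032,-.023),(-.032,-.023),(-.032,.023))],col)
    return L
def draw(m,im,L,f,x,y,w,h,s):
    big=cv2.resize(im[y:y+h,x:x+w],None,fx=s,fy=s,interpolation=cv2.INTER_CUBIC)
    for ps,col in L:
        pp=np.array([[(w2p(m,p)[0]-x+.5)*s,(w2p(m,p)[1]-y+.5)*s] for p in ps]).round().astype(int)
        cv2.polylines(big,[pp],False,col,1)
    cv2.imwrite(f,big)
E
python3 - <<'E'
from h import *
from scipy.optimize import least_squares
m=camera_model("wrist");im=cv2.imread("pics/w4.png")
C=lambda x,y:np.array([130+x/3.2-.5,50+y/3.2-.5])
obs=[((.087,.092,.082),C(97,103)),((.087,-.092,.082),C(735,120)),
 ((.078,.092,.082),C(97,120)),((.078,-.092,.082),C(735,134))]
def res(p):
    r=[]
    for P,o in obs: r+=list(np.array(w2p(m,rk(p[:3],P)))-o)
    q=p[3]
    for P,o in (((-.062+q+.018,.031,.080),C(313,480)),((-.062+q+.018,-.031,.080),C(499,484)),((-.075+q,.0,.083),C(400,580)),((-.062+q,.0,.083),C(400,545))): r+=list((np.array(w2p(m,rk(p[:3],P)))-o)*([0,1] if P[1]==0 else [1,1]))
    return r
f=least_squares(res,[.538,.112,-.215,.006]);print(f.x,np.round(f.fun,1))
np.save("rk.npy",f.x)
def fitbox(cs,pose):
    W=[p2w(m,*C(*c),.104) for c in cs]
    x,y,a=pose;c,s=np.cos(a),np.sin(a)
    loc=[((w[0]-x)*c+(w[1]-y)*s,-(w[0]-x)*s+(w[1]-y)*c) for w in W]; loc=np.array(loc)
    ctr=loc.mean(0); d=loc[0]-loc[3]+loc[1]-loc[2]; return ctr[0],ctr[1],np.arctan2(d[1],d[0])
# corners BL(back-left),BR,FR,FL
bl=fitbox([(150,222),(313,226),(310,443),(158,440)],f.x[:3]);br=fitbox([(512,175),(682,180),(662,400),(510,398)],f.x[:3])
print("L",np.round(bl,4),"R",np.round(br,4))
draw(m,im,lines(f.x[:3],f.x[3],[bl,br]),"pics/w4d.png",150,65,220,170,3.6)
E
```

```text
[ 0.54267872  0.11104148 -0.23010578  0.01422768] [-0.8 -2.7  0.7 -2.7 -0.1  2.4 -0.5  3.2 -0.3  1.1  1.2  1.2  0.  -1.
  0.  -1.4]
L [ 0.0225  0.0508 -0.021 ] R [ 0.0376 -0.0504  0.03  ]
```

View pics/w4d.png

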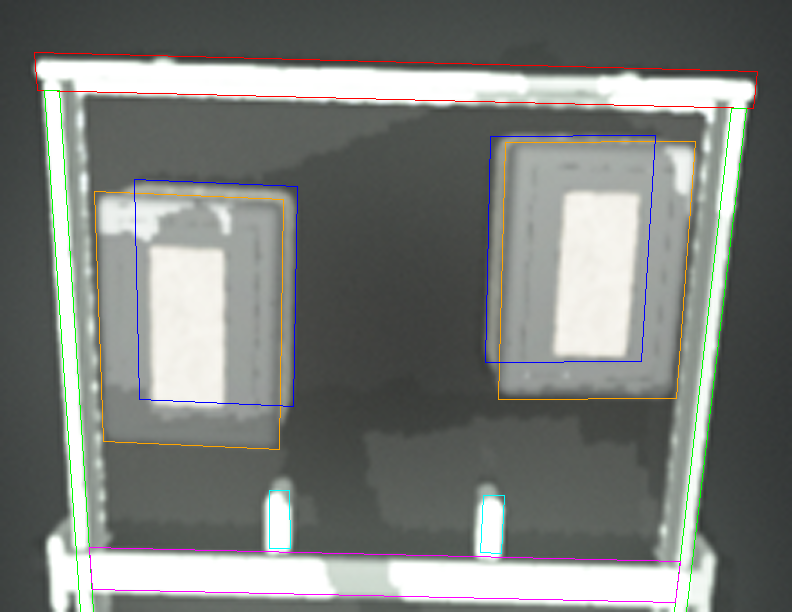

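The overlay fits the rims and stop to about 1 mm. The left box is at rocker (22.5, 50.8) mm and the right box at (37.6, -50.4) mm, both nearly square. I'll grip the left box by its sides, fingertips above the rim.

step_arm(
  moves=[
    [[30,-52,0,1.4,1],[30,-52,50,1.4,1],[30,-52,100,1.4,1],[30,-52,140,1.4,1],[30,-52,156,1.4,1],[30,-52,160,1.4,1],[30,-52,160,1.4,1],[30,-52,160,1.4,-1],[30,-52,160,1.4,-1],[30,-52,160,1.4,-1],[30,-52,160,1.4,-1],[30,-52,160,1.4,-1]],
  ],
)

```text
t: 10.02
eef_pos: [0.577, 0.1563, 0.0904]
tool_rot: [0.993, -0.114, 0.0, 0.0]
force: [-0.4, -1.0, 0.8]
opening: 0.0461
```

Run:
```python
from h import *
s,M,psi=st()
r=np.load("rk.npy");x,y,a=r[:3];d=s["eef_pos"][:2]-[x,y];print(np.cos(a)*d[0]+np.sin(a)*d[1],-np.sin(a)*d[0]+np.cos(a)*d[1])
```

```text
t 10.03 tcp [0.577  0.1563 0.0904] psi -13.12 zax [ 0. -0. -1.] F [-0.4 -1.   0.8] open 0.0461 j [ 0.22  0.26  1.91 -0.    0.96  2.02]
0.023094969021098182 0.051916502744786035
```

step_arm(
  moves=[
    [[0,0,-5,0,-1],[0,0,-5,0,-1],[10,-5,-5,0,-1],[20,-11,-5,0,-1],[20,-11,-5,0,-1],[20,-11,-2,0,-1],[20,-11,0,0,-1],[20,-11,0,0,-1]],
  ],
)

```text
t: 11.02
eef_pos: [0.5986, 0.1624, 0.0903]
tool_rot: [0.993, -0.114, -0.0, 0.0]
force: [-1.9, 0.1, 1.1]
opening: 0.0455
```

step_arm(
  moves=[
    [[0,0,0,0,0.9],[0,0,0,0,0.9],[0,0,0,0,0.9],[0,0,-30,0,1],[0,0,-60,0,1],[0,50,-60,0,1],[-5,100,-60,0,1],[-5,113,-60,0,1],[-5,113,-60,0,1],[-5,113,-60,0,1]],
  ],
)

```text
t: 12.28
eef_pos: [0.569, 0.0545, 0.1503]
tool_rot: [0.993, -0.114, 0.0, -0.0]
force: [-0.4, 0.1, 0.3]
opening: 0.088
```

Run:
```python
from h import *
s,M,psi=st()
r=np.load("rk.npy");x,y,a=r[:3];d=s["eef_pos"][:2]-[x,y];print(np.cos(a)*d[0]+np.sin(a)*d[1],-np.sin(a)*d[0]+np.cos(a)*d[1])
m,im=snap("wrist","pics/w5.png")
draw(m,im,lines(r[:3],r[3],[(.043,.0625,0),(.0376,-.0504,.03)]),"pics/w5d.png",100,60,260,200,3)
```

```text
t 12.28 tcp [0.569  0.0545 0.1503] psi -13.10 zax [ 0.001  0.001 -1.   ] F [-0.4  0.1  0.3] open 0.0880 j [0.05 0.15 1.93 0.   1.06 1.85]
0.038544634036511025 -0.04908964374976348
```

View pics/w5d.png

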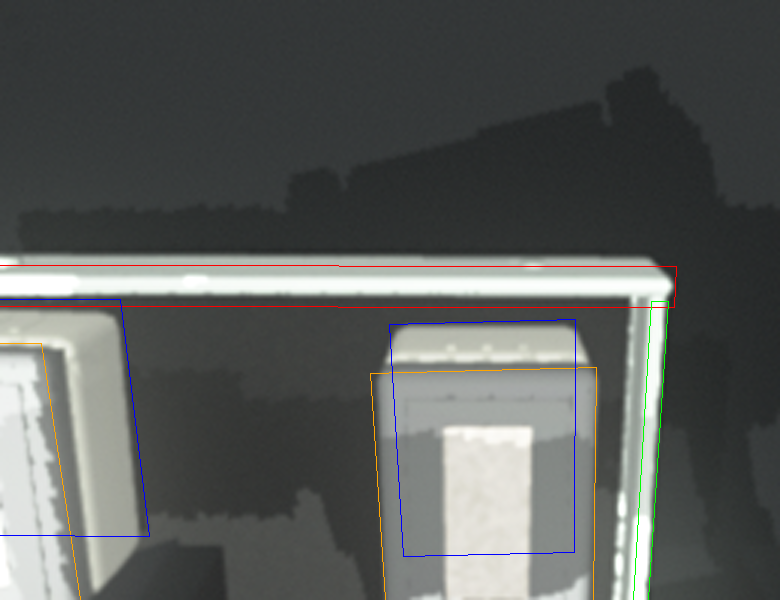

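step_arm(
  moves=[
    [[0,1,30,0,1],[0,1,50,0,1],[0,1,58,0,1],[0,1,60,0,1],[0,1,60,0,-1],[0,1,60,0,-1],[0,1,60,0,-1],[0,1,60,0,-1],[0,1,60,0,-1],[0,1,60,0,-1]],
  ],
)

```text
t: 13.58
eef_pos: [0.5684, 0.0525, 0.0905]
tool_rot: [0.993, -0.114, 0.0, -0.0]
force: [-0.1, -0.3, 1.8]
opening: 0.0458
```

```bash
cat >> h.py <<'E'
def rl(s):
    r=np.load("rk.npy");x,y,a=r[:3];d=s["eef_pos"][:2]-[x,y];print("rocker xy",np.round([np.cos(a)*d[0]+np.sin(a)*d[1],-np.sin(a)*d[0]+np.cos(a)*d[1]],4),"yaw",np.degrees(a))
E
python3 - <<'E'
from h import *
s,M,psi=st();rl(s)
E
```

```text
t 13.57 tcp [0.5684 0.0525 0.0905] psi -13.13 zax [ 0.  0. -1.] F [-0.1 -0.3  1.8] open 0.0458 j [0.05 0.22 1.97 0.   0.95 1.85]
rocker xy [ 0.0384 -0.0511] yaw -13.184090280088178
```

step_arm(
  moves=[
    [[0,0,-5,0,-1],[0,0,-5,0,-1],[3,6,-5,0,-1],[5,11.5,-5,0,-1],[5,11.5,-5,0,-1],[5,11.5,-2,0,-1],[5,11.5,0,0,-1],[5,11.5,0,0,-1],[5,11.5,0,0,0.9],[5,11.5,0,0,0.9],[5,11.5,0,0,0.9],[5,11.5,-30,0,1]],
  ],
)

```text
t: 15.08
eef_pos: [0.568, 0.0402, 0.1177]
tool_rot: [0.993, -0.114, -0.003, 0.0]
force: [0.2, 0.8, -0.2]
opening: 0.0837
```

step_arm(
  moves=[
    [[0,0,-50,0,1],[-30,-40,-100,0,1],[-45,-65,-130,0,1],[-45,-65,-130,0,1],[-45,-65,-130,0,1]],
  ],
)

```text
t: 15.7
eef_pos: [0.541, 0.1134, 0.2493]
tool_rot: [0.993, -0.114, -0.0, 0.0]
force: [0.3, -0.2, -0.3]
opening: 0.088
```

Run:
```python
from h import *
s,M,psi=st();rl(s)
r=np.load("rk.npy")
m,im=snap("wrist","pics/w6.png"); 
draw(m,im,lines(r[:3],r[3]-.003,[(.043,.0625,0),(.043,-.0625,0)]),"pics/w6d.png",150,65,220,170,3.6)
```

```text
t 15.70 tcp [0.541  0.1134 0.2493] psi -13.09 zax [-0.001 -0.001 -1.   ] F [ 0.3 -0.2 -0.3] open 0.0880 j [ 0.16  0.03  1.86 -0.    1.25  1.96]
rocker xy [-0.0021  0.0019] yaw -13.184090280088178
```

View pics/w6d.png

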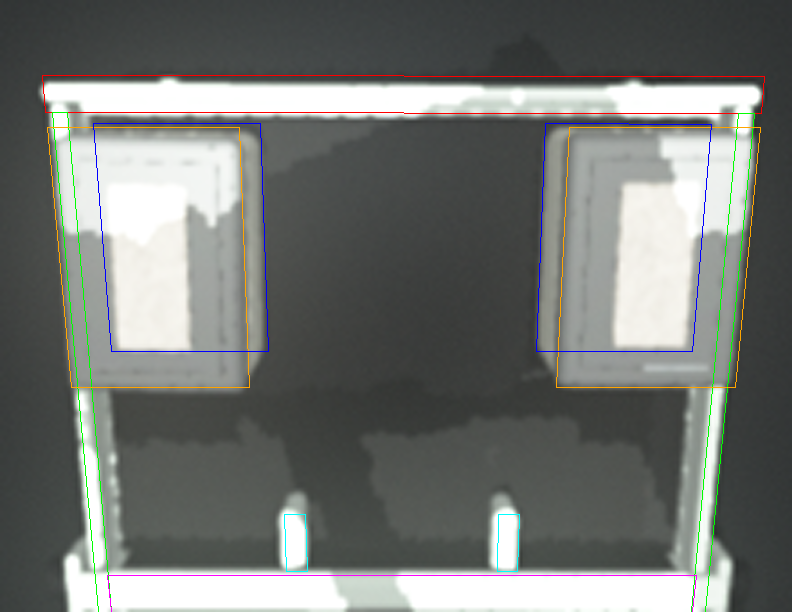

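Both outer boxes stand square and symmetric out by the rims, with inner lid edges at about (248,260) and (548,260) in the overlay, leaving about 78 mm between. Now for box_c: grip it by its ends.

step_arm(
  moves=[
    [[8,60,0,-5.8,1],[16,120,0,-5.8,1],[24,180,0,-5.8,1],[34,230,0,-5.8,1],[38,251,0,-5.8,1],[38,251,40,-5.8,1],[38,251,90,-5.8,1],[38,251,110,-5.8,1],[38,251,110,-5.8,1],[38,251,110,-5.8,1]],
  ],
)

```text
t: 17.0
eef_pos: [0.5214, -0.14, 0.1401]
tool_rot: [0.998, -0.064, -0.0, -0.0]
force: [0.8, -0.0, 0.4]
opening: 0.0881
```

Run:
```python
from h import *
s,M,psi=st()
m,im=snap("wrist","pics/w7.png")
a=psi;c=(.5212,-.1396)
# expected box
pose=(c[0],c[1],np.radians(82.7))
L=[]
for z,col in((.044,(0,165,255)),(0,(255,0,0))):
    ps=[rk(pose,(u,v,z)) for u,v in((.032,.023),(.032,-.023),(-.032,-.023),(-.032,.023),(.032,.023))];L.append((ps,col))
draw(m,im,L,"pics/w7d.png",160,120,200,160,4)
```

```text
t 17.00 tcp [ 0.5214 -0.14    0.1401] psi -7.38 zax [-0.  0. -1.] F [ 0.8 -0.   0.4] open 0.0881 j [-0.31  0.1   2.   -0.    1.04  1.39]
```

View pics/w7d.png

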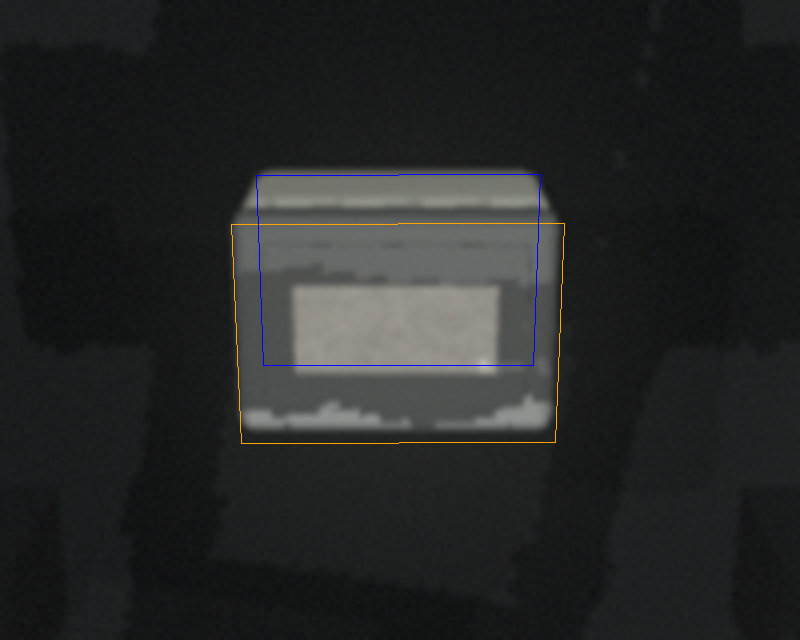

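step_arm(
  moves=[
    [[0,0,50,0,1],[0,0,90,0,1],[0,0,110,0,1],[0,0,115,0,1],[0,0,115,0,-1],[0,0,115,0,-1],[0,0,115,0,-1],[0,0,115,0,-1],[0,0,115,0,-1]],
  ],
)

```text
t: 18.18
eef_pos: [0.5227, -0.1397, 0.0267]
tool_rot: [0.998, -0.064, 0.001, 0.0]
force: [-0.7, 0.1, 6.5]
opening: 0.0638
```

step_arm(
  moves=[
    [[0,0,-10,0,-1],[0,0,-40,0,-1],[0,0,-80,0,-1],[0,0,-115,-8,-1],[0,0,-130,-18,-1],[0,0,-130,-28,-1],[0,0,-130,-38,-1],[0,0,-130,-48,-1],[0,0,-130,-58,-1],[0,0,-130,-68,-1],[0,0,-130,-78,-1],[0,0,-130,-84.3,-1]],
  ],
)

```text
t: 19.68
eef_pos: [0.5208, -0.1391, 0.155]
tool_rot: [0.781, 0.624, -0.0, -0.0]
force: [0.0, -0.0, -1.9]
opening: 0.0639
```

Run:
```python
from h import *
s,M,psi=st()
w=rk(np.load("rk.npy")[:3],(.020,0,.0867+.03))-s["eef_pos"];print(M.T@w)
```

```text
t 19.68 tcp [ 0.5208 -0.1391  0.155 ] psi 77.22 zax [-0.001  0.    -1.   ] F [ 0.  -0.  -1.9] open 0.0639 j [-0.31  0.09  1.99 -0.    1.07 -0.08]
[ 0.24864956 -0.01394488  0.03837357]
```

step_arm(
  moves=[
    [[25,-1,0,0,-1],[65,-4,0,0,-1],[105,-6,0,0,-1],[145,-8,0,0,-1],[185,-10,0,0,-1],[220,-12,0,0,-1],[242,-14,0,0,-1],[249,-14,0,0,-1],[249,-14,0,0,-1],[249,-14,0,0,-1]],
  ],
)

```text
t: 20.92
eef_pos: [0.5636, 0.1055, 0.1551]
tool_rot: [0.783, 0.622, -0.0, 0.0]
force: [-0.8, -0.0, -1.0]
opening: 0.0637
```

Run:
```python
from h import *
s,M,psi=st();rl(s)
w=rk(np.load("rk.npy")[:3],(.020,0,.0867))-s["eef_pos"];print(M.T@w)
m,im=snap("wrist","pics/w8.png");snap("top","pics/t8.png")
```

```text
t 20.93 tcp [0.5636 0.1055 0.1551] psi 76.94 zax [-0. -0. -1.] F [-0.8 -0.  -1. ] open 0.0637 j [ 0.14  0.15  1.92 -0.    1.08  0.37]
rocker xy [ 0.0217 -0.0006] yaw -13.184090280088178
[ 0.00064063 -0.00162287  0.06839601]
```

View pics/w8.png

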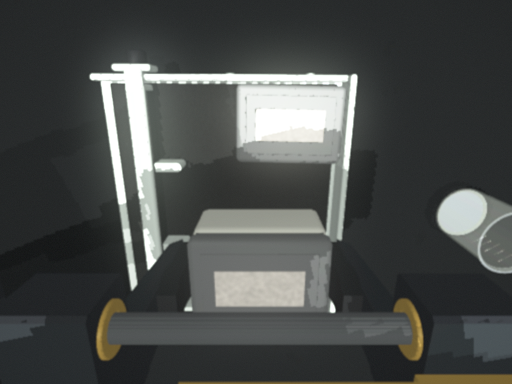

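Box_c is held over the middle, square with the pan, with the left box at (290,125) well clear. I'll lower it gently.

step_arm(
  moves=[
    [[0.6,-1.6,20,0,-1],[0.6,-1.6,40,0,-1],[0.6,-1.6,55,0,-1],[0.6,-1.6,62,0,-1],[0.6,-1.6,66,0,-1],[0.6,-1.6,67,0,-1],[0.6,-1.6,67,0,-1]],
  ],
)

```text
t: 21.9
eef_pos: [0.5629, 0.1075, 0.0887]
tool_rot: [0.783, 0.622, 0.0, 0.0]
force: [0.3, -0.5, -2.0]
opening: 0.0636
```

step_arm(
  moves=[
    [[0,0,0.7,0,-1],[0,0,0.7,0,-1]],
  ],
)

```text
t: 22.15
eef_pos: [0.5627, 0.1074, 0.0878]
tool_rot: [0.783, 0.622, 0.0, 0.0]
force: [0.1, -0.3, -1.6]
opening: 0.0638
```

step_arm(
  moves=[
    [[0,0,1,0,-1],[0,0,1,0,-1]],
  ],
)

```text
t: 22.4
eef_pos: [0.5627, 0.1074, 0.0868]
tool_rot: [0.783, 0.622, 0.0, 0.0]
force: [-0.3, 0.1, 0.3]
opening: 0.0638
```

step_arm(
  moves=[
    [[0,0,0.6,0,-1],[0,0,0.6,0,-1]],
  ],
)

```text
t: 22.65
eef_pos: [0.5627, 0.1074, 0.0867]
tool_rot: [0.783, 0.622, 0.0, 0.0]
force: [-2.7, -0.5, 5.8]
opening: 0.0639
```

step_arm(
  moves=[
    [[0,0,0,0,0.65],[0,0,0,0,0.65],[0,0,0,0,0.65],[0,0,-30,0,0.65],[0,0,-70,0,0.65],[0,0,-90,0,0.65],[0,-50,-90,0,-1],[0,-100,-90,0,-1],[0,-132,-90,0,-1],[0,-132,-90,0,-1],[0,-132,-90,0,-1],[0,-132,-90,0,-1]],
  ],
)

```text
t: 24.15
eef_pos: [0.4351, 0.137, 0.1761]
tool_rot: [0.783, 0.622, 0.0, 0.0]
force: [0.4, 0.1, -0.3]
opening: 0.0147
```

Run:
```python
from h import *
s,M,psi=st();rl(s)
m,im=snap("wrist","pics/w9.png");m2,im2=snap("scene","pics/s9.png");crop(im2,190,110,140,100,5.5,"pics/s9c.png")
```

```text
t 24.15 tcp [0.4351 0.137  0.1761] psi 76.95 zax [ 0.001  0.    -1.   ] F [ 0.4  0.1 -0.3] open 0.0147 j [ 0.25 -0.1   2.13 -0.    1.11  0.48]
rocker xy [-0.1107  0.0008] yaw -13.184090280088178
```

View pics/w9.png

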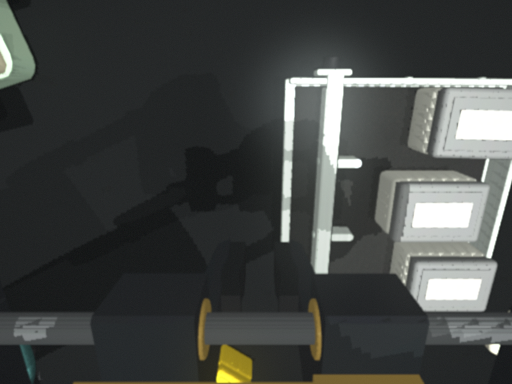

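View pics/s9c.png

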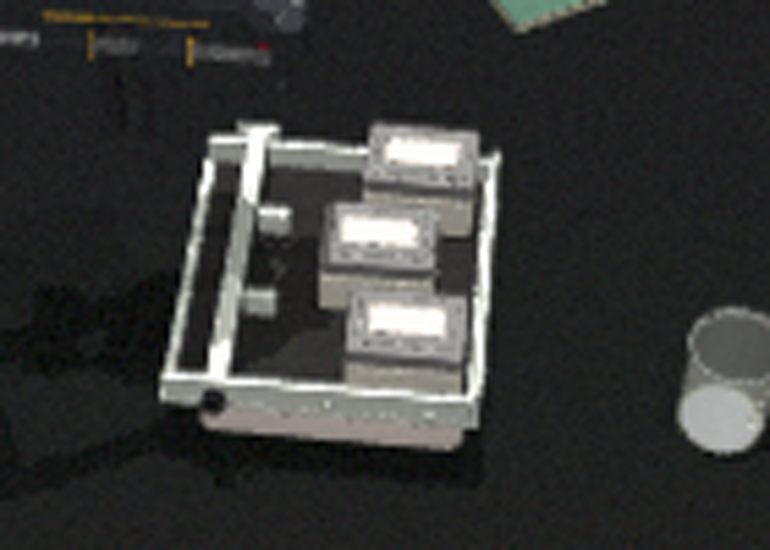

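Box_c stands between the other two, a bit forward, and both fins face the gaps. I'll lower the closed fingers in front of the bar.

step_arm(
  moves=[
    [[0,0,40,0,-1],[0,0,70,0,-1],[0,0,90,0,-1],[0,0,96,0,-1],[0,0,96,0,-1]],
  ],
)

```text
t: 24.88
eef_pos: [0.4342, 0.137, 0.0799]
tool_rot: [0.783, 0.622, -0.0, -0.0]
force: [0.5, -0.4, -0.2]
opening: 0.0008
```

step_arm(
  moves=[
    [[0,8,0,0,-1],[0,16,0,0,-1],[0,24,0,0,-1],[0,30,0,0,-1],[0,35,0,0,-1],[0,40,0,0,-1]],
  ],
)

```text
t: 25.62
eef_pos: [0.4725, 0.1281, 0.0798]
tool_rot: [0.783, 0.622, -0.001, -0.001]
force: [-3.0, 0.5, 4.0]
opening: 0.0004
```

Run:
```python
from h import *
s,M,psi=st();rl(s)
m,im=snap("wrist","pics/w10.png")
```

```text
t 25.62 tcp [0.4725 0.1281 0.0798] psi 76.97 zax [-0.002  0.    -1.   ] F [-3.   0.5  4. ] open 0.0004 j [0.21 0.09 2.15 0.   0.91 0.44]
rocker xy [-0.0723  0.0006] yaw -13.184090280088178
```

View pics/w10.png

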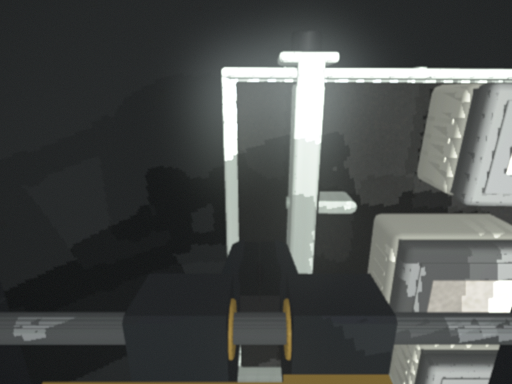

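step_arm(
  moves=[
    [[0,5,0,0,-1],[0,10,0,0,-1],[0,15,0,0,-1],[0,19,0,0,-1],[0,23,0,0,-1],[0,27,0,0,-1],[0,30,0,0,-1]],
  ],
)

```text
t: 26.55
eef_pos: [0.5021, 0.1211, 0.0797]
tool_rot: [0.783, 0.622, -0.0, -0.0]
force: [-3.5, -1.2, 1.2]
opening: 0.0007
```

Run:
```python
from h import *
s,M,psi=st();rl(s)
m,im=snap("wrist","pics/w11.png");m2,im2=snap("scene","pics/s11.png");crop(im2,190,110,140,100,5.5,"pics/s11c.png")
```

```text
t 26.55 tcp [0.5021 0.1211 0.0797] psi 76.98 zax [-0. -0. -1.] F [-3.5 -1.2  1.2] open 0.0007 j [ 0.19  0.13  2.09 -0.    0.91  0.42]
rocker xy [-0.0418  0.0006] yaw -13.184090280088178
```

View pics/w11.png

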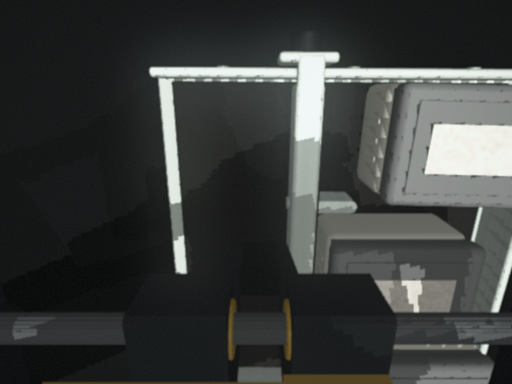

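View pics/s11c.png

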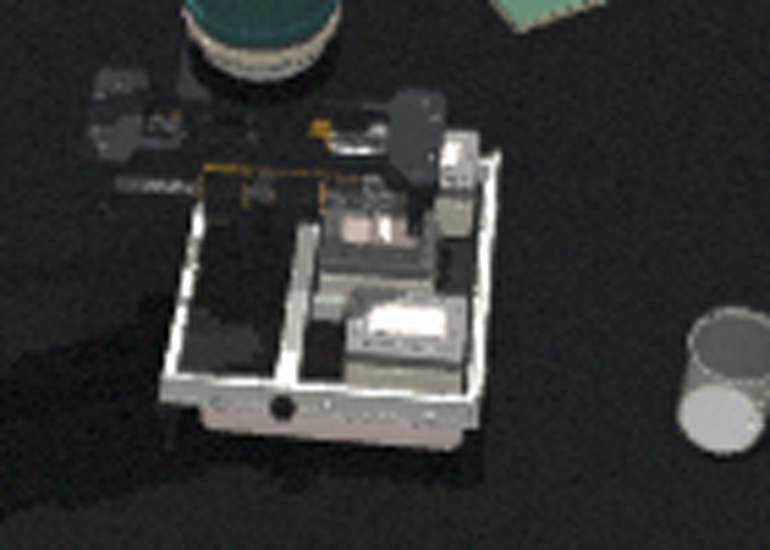

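The fin slides into the gap beside box_c at about (340,203), and the bar is just reaching box_c with no jam (3.5 N). I'll go on pushing.

step_arm(
  moves=[
    [[0,3,0,0,-1],[0,6,0,0,-1],[0,9,0,0,-1],[0,12,0,0,-1],[0,15,0,0,-1],[0,18,0,0,-1],[0,20,0,0,-1],[0,22,0,0,-1]],
  ],
)

```text
t: 27.65
eef_pos: [0.5229, 0.1163, 0.0798]
tool_rot: [0.783, 0.622, -0.001, -0.0]
force: [-5.9, -0.3, 2.4]
opening: 0.0005
```

Run:
```python
from h import *
s,M,psi=st();rl(s)
m,im=snap("wrist","pics/w12.png")
```

```text
t 27.65 tcp [0.5229 0.1163 0.0798] psi 76.98 zax [-0.002 -0.    -1.   ] F [-5.9 -0.3  2.4] open 0.0005 j [0.17 0.17 2.05 0.   0.92 0.4 ]
rocker xy [-0.0205  0.0006] yaw -13.184090280088178
```

View pics/w12.png

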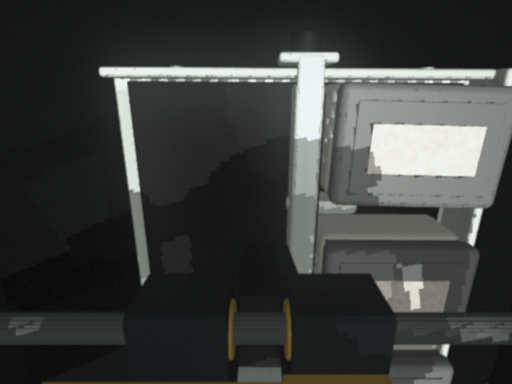

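step_arm(
  moves=[
    [[0,2,0,0,-1],[0,4,0,0,-1],[0,5,0,0,-1],[0,6,0,0,-1]],
  ],
)

```text
t: 28.2
eef_pos: [0.5276, 0.1151, 0.0797]
tool_rot: [0.783, 0.622, -0.002, -0.001]
force: [-9.5, 0.3, 6.4]
opening: 0.0005
```

step_arm(
  moves=[
    [[0,1,0,0,-1],[0,2,0,0,-1],[0,2,0,0,-1]],
  ],
)

```text
t: 28.58
eef_pos: [0.5297, 0.1147, 0.0797]
tool_rot: [0.783, 0.622, -0.001, -0.001]
force: [-8.5, -0.2, 4.5]
opening: 0.0002
```

step_arm(
  moves=[
    [[0,1,0,0,-1],[0,2,0,0,-1],[0,2,0,0,-1]],
  ],
)

```text
t: 28.95
eef_pos: [0.5309, 0.1144, 0.0797]
tool_rot: [0.783, 0.622, -0.002, -0.002]
force: [-10.7, 0.5, 7.5]
opening: 0.0004
```

step_arm(
  moves=[
    [[0,1,0,0,-1],[0,2,0,0,-1],[0,2,0,0,-1]],
  ],
)

```text
t: 29.32
eef_pos: [0.5309, 0.1143, 0.0797]
tool_rot: [0.783, 0.622, -0.004, -0.003]
force: [-17.8, 2.8, 12.2]
opening: 0.0004
```

step_arm(
  moves=[
    [[0,1,0,0,-1],[0,2,0,0,-1],[0,2,0,0,-1]],
  ],
)

```text
t: 29.7
eef_pos: [0.531, 0.1143, 0.0797]
tool_rot: [0.783, 0.622, -0.005, -0.005]
force: [-21.8, 4.8, 17.2]
opening: 0.0004
```

Run:
```python
from h import *
s,M,psi=st();rl(s)
m,im=snap("wrist","pics/w13.png");crop(im,230,30,280,200,2.8,"pics/w13c.png")
```

```text
t 29.70 tcp [0.531  0.1143 0.0797] psi 76.94 zax [-0.013  0.001 -1.   ] F [-21.8   4.8  17.2] open 0.0004 j [0.16 0.19 2.03 0.   0.94 0.39]
rocker xy [-0.0121  0.0005] yaw -13.184090280088178
```

View pics/w13.png

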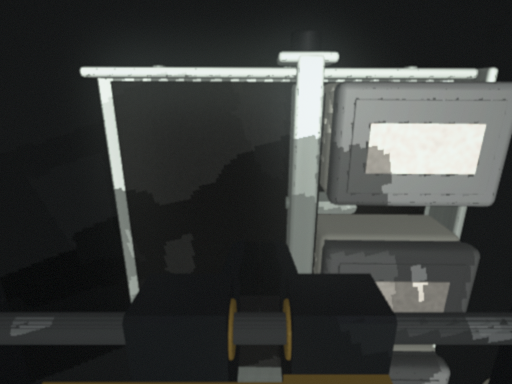

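The bar is hard against the boxes: force rose to 22 N with no further motion. I'll back off and look from above.

step_arm(
  moves=[
    [[0,-10,0,0,-1],[0,-25,0,0,-1],[0,-40,-10,0,-1],[-10,-40,-60,10,-1],[-20,-40,-110,20,-1],[-40,-30,-150,30,-1],[-40,-10,-170,40,-1],[-40,0,-170,50,-1],[-40,10,-170,60,-1],[-40,10,-170,70,-1],[-40,10,-170,80,-1],[-40,10,-170,90,-1]],
  ],
)

```text
t: 31.25
eef_pos: [0.5382, 0.0721, 0.25]
tool_rot: [0.993, -0.116, 0.001, -0.0]
force: [-0.4, -0.2, -0.0]
opening: 0.0003
```

step_arm(
  moves=[
    [[0,-40,0,0,-1],[0,-40,0,0,-1],[0,-40,0,0,-1]],
  ],
)

```text
t: 31.62
eef_pos: [0.5468, 0.1109, 0.2499]
tool_rot: [0.994, -0.113, 0.0, 0.0]
force: [-0.2, 0.5, 0.3]
opening: 0.0002
```

Run:
```python
from h import *
s,M,psi=st();rl(s)
r=np.load("rk.npy")
m,im=snap("wrist","pics/w14.png"); 
draw(m,im,[],"pics/w14c.png",150,50,230,175,3.4)
draw(m,im,lines(r[:3],.076,[(.046,.0625,0),(.046,0,0),(.046,-.0625,0)]),"pics/w14d.png",150,50,230,175,3.4)
m2,im2=snap("scene","pics/s14.png");crop(im2,190,110,140,100,5.5,"pics/s14c.png")
```

```text
t 31.62 tcp [0.5468 0.1109 0.2499] psi -12.97 zax [ 0. -0. -1.] F [-0.2  0.5  0.3] open 0.0002 j [ 0.16  0.04  1.85 -0.    1.25  1.95]
rocker xy [0.0041 0.0008] yaw -13.184090280088178
```

View pics/w14c.png

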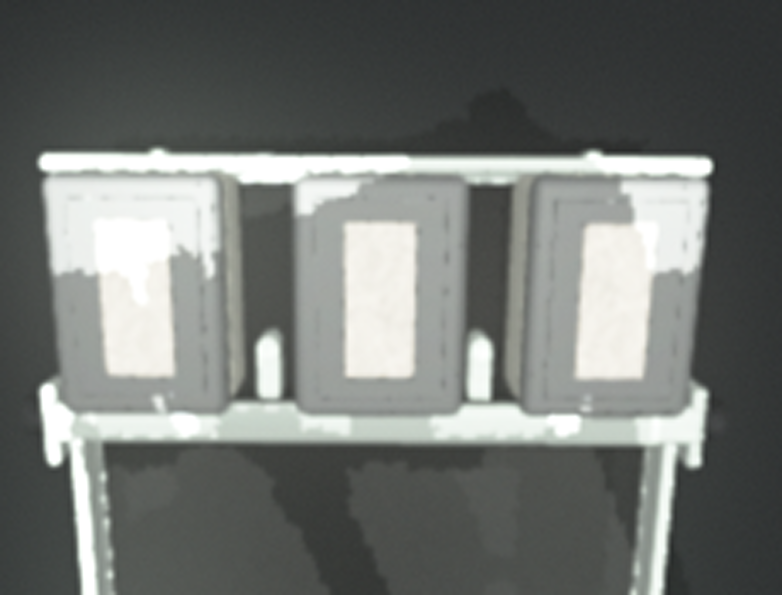

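View pics/w14d.png

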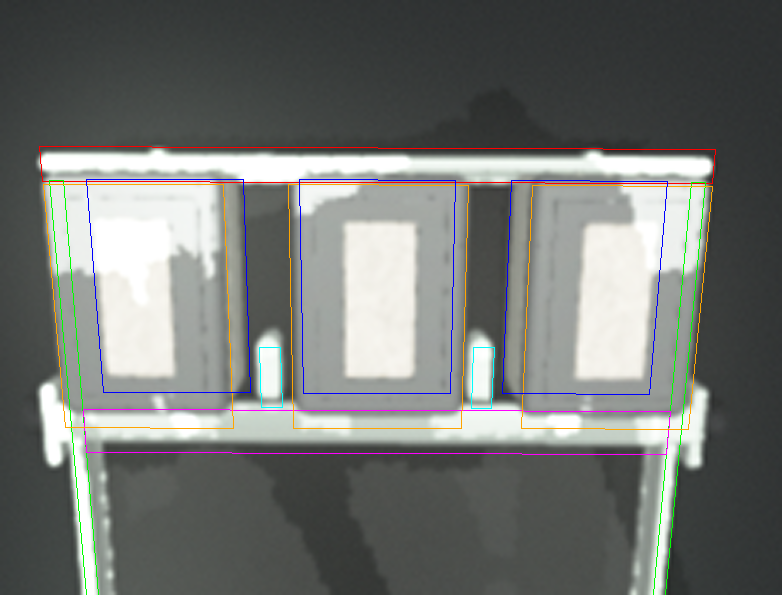

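View pics/s14c.png

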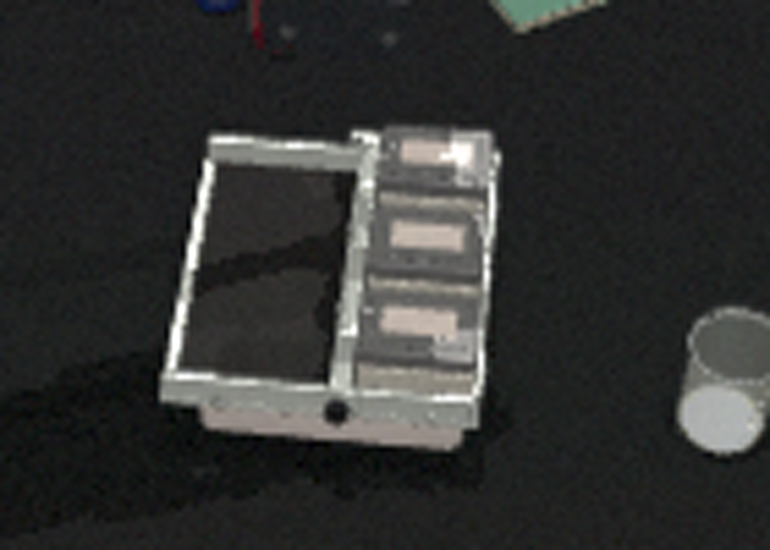

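Three lids stand in one straight line against the stop: label centres at crop (138,298), (380,298) and (613,300), and front edges at rows 412–413. Both fins are in the gaps at (270,365) and (480,365), and the bar bears on the boxes. The arm is clear, so I'm handing in.

Run:
```python
from h import *
print(job_done()); st()
```

```text
the job is handed in; nothing more can be done
None
the job is handed in; nothing more can be done
```

The rocker is loaded and handed in at about 32 s, of the 72 s allowed. `job_done()` gave no verdict, so the result below rests on my own checks.

**What I did**
1. I lifted box_c out of the carrier by its long sides, stood it on the bare bench and let go.
2. I gripped the two boxes already on the mat by their sides, squared them and set them out by the rims.
3. I took box_c again by its ends and set it on the mat between the other two.
4. I pushed the bar with closed fingers until it stopped moving, with the force rising to about 22 N, then backed the arm off.

**What the last pictures showed**
- **Row:** the three boxes stand upright in one straight line against the back stop, with about 16–18 mm between them.
- **Bar:** it bears on the boxes, with both fins standing in the gaps.
- **Arm:** it was clear of everything when I handed in.
- **Bystanders:** I never touched them, but I did not measure their positions again at the end.

**What disagreed:** my model drawn over the last wrist picture sat about 2–3 mm off front to back. I take this to be a camera or fit offset, because the stop, the boxes and the bar agree with one another and the bar came up hard. I had no direct reading of the bar joint.

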